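# Pack up the painting kit and leave the table ware

### The job

The painting session is over: put the painting kit away in the plywood caddy. Lay the short brush flat in the open bin, stand the paint jar upright in either half of the divided bin, and slip both tape rolls flat over the spindle, the big roll at the bottom and the small one on top of it. Leave the napkin ring, the salt shaker and the butter spreader where they are.

Things in the scene. Friction and masses are not known exactly. Their poses are not given: they have to be found in the camera images.
- brush_center (a point): Short flat paint brush lying flat, 116 long, 12 thick: pale wooden handle 66 long, 20 wide (16 at its end), steel ferrule 24 long, 36 wide, dark bristles 27 long. The point is mid-length, on the handle 7 mm from the ferrule, 6 mm above the underside. x runs along the brush to the bristles, z up. 45 g; grip the handle near this point across its 20 mm width.
- paint_jar_center (a point): Closed round paint jar standing upright, white with a black flat-topped ribbed screw lid, 49 in diameter over all, 78 tall (the lid is the top 20). The point is on its axis half-way up, 39 mm above its underside; z points up. About 150 g.
- big_roll_center (a point): The larger roll of paper tape, lying flat: a cream ring 66 in outer diameter, hole 36, 25 tall. The point is the middle of its hole, half-way up (12.5 mm above its underside); z is its axis. About 60 g.
- small_roll_center (a point): The smaller roll of paper tape, lying flat: a cream ring 52 in outer diameter, hole 36, 18 tall. The point is the middle of its hole, half-way up (9 mm above its underside); z is its axis. About 25 g.
- open_bin: Undivided oblong grey bin, 144 along its x, 84 along its y, 24 tall, walls and floor 4. Origin at the centre of its underside, z up; inner floor at z = 4 mm. It is one of three bins fixed side by side, in any order, in a fixed plywood caddy 278 long: centres 86 mm apart, x axes parallel; caddy side walls 18 tall, end boards with handle bars 49 tall, 135 mm from the middle bin's centre.
- divided_bin: Grey bin in the caddy, same outside size as the open bin (144 x 84 x 24, walls and floor 4), with one 4 mm cross wall in its middle, rim high, making two compartments, each 66 along x by 76 along y, their centres at x = +35 and -35 mm. Origin at the centre of its underside (6 mm above the table, as for all bins), z up; inner floor at z = 4 mm.
- spindle_bin: Flat grey plate in the caddy, 144 along its x, 84 along its y, 6 thick, with no walls, and an upright round pale wooden spindle in its middle, 16 in diameter, with its tapered top 54 mm above the plate's underside. Origin at the centre of the underside, z up; rolls lie on the plate's top at z = 6 mm.
- napkin_ring_center (a point): Napkin ring, stays: a thin-walled wooden sleeve standing on end, 48 in outer diameter, hole 40, 32 tall. The point is on its axis half-way up, 16 mm above its underside.
- salt_shaker_center (a point): Salt shaker, stays: steel, round, 48 in diameter and 84 tall, with a domed top with small holes and a dark joint line. The point is on its axis half-way up, 42 mm above its underside.
- spreader_center (a point): Butter spreader, stays: lies on the table, 138 long; pale wooden handle 72 long, 18 wide, 12 thick with two rivets, and a thin round-ended steel blade 24 wide. The point is near the middle of its length (the handle ends 70 mm to -x, the blade 68 mm to +x), 6 mm above its underside.
Mind the look-alikes: they are no part of the job. What is shaped like the part that bears brush_center but purple or turquoise is not meant.

How it is judged:
At the end, for the whole second after the job is handed in: Brush flat in the open bin; jar upright (0.12 rad), on the floor of a half of the divided bin, within 17 mm of its middle; both rolls flat over the spindle (within 14 mm), big one on the plate, small one on it (heights to 4 mm); all at rest; ring, shaker, spreader within 25 mm of their start (x of brush_center in the frame of open_bin between -0.02 and 0.02 m and y of brush_center in the frame of open_bin between -0.03 and 0.03 m and z of brush_center in the frame of open_bin between 0.004 and 0.016 m and (x of paint_jar_center in the frame of divided_bin between -0.052 and -0.018 m or x of paint_jar_center in the frame of divided_bin between 0.018 and 0.052 m) and y of paint_jar_center in the frame of divided_bin between -0.02 and 0.02 m and z of paint_jar_center in the frame of divided_bin between 0.036 and 0.049 m and angle between paint_jar_center's own z axis and vertical below 0.12 rad and horizontal distance between each of big_roll_center, small_roll_center and spindle_bin below 0.014 m and z of big_roll_center in the frame of spindle_bin between 0.0145 and 0.0225 m and angle between the z axis of each of big_roll_center, small_roll_center and the z axis of spindle_bin, either way round below 0.12 rad and z of small_roll_center in the frame of spindle_bin between 0.036 and 0.044 m and linear speed of each of brush, paint_jar, big_roll, small_roll below 0.02 m/s and distance of each of napkin_ring_center, salt_shaker_center, spreader_center from where it was at the start of the episode below 0.025 m); the robot touches nothing.
It fails at once if the napkin ring is moved more than 25 mm (distance of napkin_ring_center from where it was at the start of the episode above 0.025 m).
It fails at once if the salt shaker is moved more than 25 mm (distance of salt_shaker_center from where it was at the start of the episode above 0.025 m).
It fails at once if the butter spreader is moved more than 25 mm (distance of spreader_center from where it was at the start of the episode above 0.025 m).
It also fails if it takes over 96 s, if anything falls off the work surface, if the arm or the gripper's body presses on something with over 40 N, if the wrist force passes 120 N, or if a joint passes its speed limit or range.

### The arm

A 6-joint arm with a two-finger parallel gripper is mounted at the origin on the work surface. World frame = base frame: x ahead of the robot, y to its left, z up, the work surface at z = 0. Lengths are in m, angles in rad, forces in N, time in s.
With the tool pointing down it reaches from about 0.375 to 0.975 m from the base axis. Payload 3.8 kg.
Tool frame: the origin (TCP) lies between the finger pads; the fingertips stand 17 mm ahead of it and the grasp point (between the pads) lies 2 mm behind it; z points along the fingers, y is the line along which they close (so a half turn about z gives the same grasp; the last joint's range is limited). The gripper opens to 88 mm and grips with 3 to 60 N. Pads are 18 mm wide; open, the fingers measure 123 mm over their backs; the gripper's body (75 mm by 187 mm) begins 45 mm behind the grasp point.
Start: joints at [1.306, 0.264, 1.604, -0, 1.274, -0.037], TCP at [0.152, 0.658, 0.256] pointing down, gripper open.
Joint ranges: [-2.63, 2.63], [-0.94, 2.18], [0.31, 2.57], [-1.31, 4.45], [0, 2.66], [-2.55, 2.55]. Speed limits (rad/s): [2.57, 2.57, 3.14, 3.14, 3.14, 3.14].

### API

Orientations are given as [roll, pitch, yaw] about the fixed x, y, z axes, in that order (R = Rz(yaw) Ry(pitch) Rx(roll)).
In Python, from plant import sense, capture, camera_info, sign_off gives the robot as it stands.
- The arm moves only by the tool jog_arm, never from a script. Its arguments are lists of equal length, an entry for each row: "xyz": the shift along the tool's x, y, z as a fraction of full scale, a list of three; "twist": the turn, a rotation vector about the tool's x, y, z as a fraction of full scale, a list of three; "hand": the opening, from 0 (shut) to 1 (fully open). In form: {"xyz": [[x, y, z], ...], "twist": [[rx, ry, rz], ...], "hand": [hand, ...]}. A call has 1 to 5 rows; each row is the pose to reach, as a shift and turn from the pose commanded when the call began, along the tool's axes at that moment; what a row does not reach only later rows make up. Full scale, the value 1, is 300 mm for a shift and 90 degrees for a turn. A row lasts 1/8 s, in which the tool goes at most 62.5 mm and 10.7 degrees, less where a joint would pass 70% of its speed; a pose out of reach is approached as far as the arm can. A call with a number of a shift or a turn outside -1 to 1 is refused whole. A call with a gripper value outside its range is refused whole. The fingers move at their own pace and stop on an object; the grip force is fixed at half the most. Time passes only in rows, so rows that repeat a pose let the fingers close. It gives the time, the measured TCP pose, the force, the opening and the grip force at its end, in the units of the state.
- sense(): the state, without advancing time (a new reading comes with each control period).
- capture(name): name is "side" or "top"; returns the picture (384x512x3 uint8, red, green, blue); there is no depth.
- camera_info(name): a dict with "vfov" (degrees; the focal length in pixels is half the picture's height over the tangent of half this angle, whatever the lens; pixels are square), "cx", "cy" (the principal point, pixels), "origin" and "orientation" of the camera in the world. Camera axes: x right, y up, looking along -z (the intrinsics and any distortion apply to the point x, -y, -z); pixel columns grow to the right and rows downward; lengths in m; the calibration is good to about 2 mm. A picture is of the moment at which its call begins. camera_info takes no time and is no camera call.
- sign_off(): hands the job in; it is judged then, once.
The state is a dict: "clock": time; "joint_positions": joint angles; "qvel": joint speeds; "effort": joint torques, N m; "ee_pos": TCP position; "orientation": TCP orientation; "wrist_force": force on the tool from outside, world axes, zero at the start; "torque": the same for the moment, N m; "width": opening from 0.0 (shut) to 1.0 (fully open); "gripper_force": force on a finger pad.
Only numpy, scipy, OpenCV 4.12 (cv2) and the standard library are available. Lean on these libraries where they do the work, as an engineer would, in place of code of your own. Each camera call takes 0.05 s, during which the arm holds its last target. There are 200 camera calls.

## Working session

There is one attempt and no reset: what is moved stays moved. The work goes in short steps, Python scripts to look and compute and a tool call to move; the robot and the scene stay as the last step left them, time stands still between calls to the robot, and variables do not carry over. Pictures are saved under pics/ and viewed, at most 14 in all, crops included, and the job is handed in when it is done.

Besides the shell and the picture viewer there is one more tool, called after ">>>" as name(argument=value, ...), one argument or row to a line, values as JSON. jog_arm: Moves the arm, as the interface text tells. Its arguments: {"type":"object","properties":{"xyz":{"type":"array","items":{"type":"array","items":{"type":"number","minimum":-1,"maximum":1}}},"twist":{"type":"array","items":{"type":"array","items":{"type":"number","minimum":-1,"maximum":1}}},"hand":{"type":"array","items":{"type":"number"}}},"required":["xyz","twist","hand"]}

```bash
mkdir -p pics; ls; python3 - <<'E'
from plant import *
import cv2
for n in("side","top"):
    print(n,camera_info(n)); cv2.imwrite(f"pics/{n}0.png",cv2.resize(capture(n)[:,:,::-1],(768,576)))
print(sense())
E
```

```text
pics
side {'vfov': 57.133170522656464, 'cx': 261.7375533368378, 'cy': 190.095040050597, 'origin': array([ 0.09208872, -0.53471118,  0.79727564]), 'orientation': array([ 0.77090597, -0.0038207 , -0.66741375])}
top {'vfov': 57.843412854877585, 'cx': 256.472900864607, 'cy': 195.3604907728612, 'origin': array([0.38035026, 0.02025476, 1.0660057 ]), 'orientation': array([ 0.13421277, -0.00414609, -1.58341394])}
{'clock': 0.1, 'joint_positions': array([ 1.30611637e+00,  2.64653313e-01,  1.60520912e+00, -1.20659335e-05,
        1.27371212e+00, -3.69069910e-02]), 'qvel': array([ 0.00064154, -0.00138398, -0.00451435, -0.00020383, -0.00211733,
       -0.00124959]), 'effort': array([-3.64946372e-04, -5.03626871e+01, -3.58066857e+01,  7.29889353e-02,
        2.34702072e-02, -6.19124489e-05]), 'ee_pos': array([0.15227383, 0.65698435, 0.25454428]), 'orientation': array([-3.13961168e+00, -6.16068457e-05,  2.91382317e+00]), 'wrist_force': array([-0.48827875,  0.49983223, -0.50298811]), 'torque': array([ 0.02437351, -0.03400834, -0.04217879]), 'gripper_force': 0.0, 'width': 1.0028682678999858}
```

View pics/top0.png

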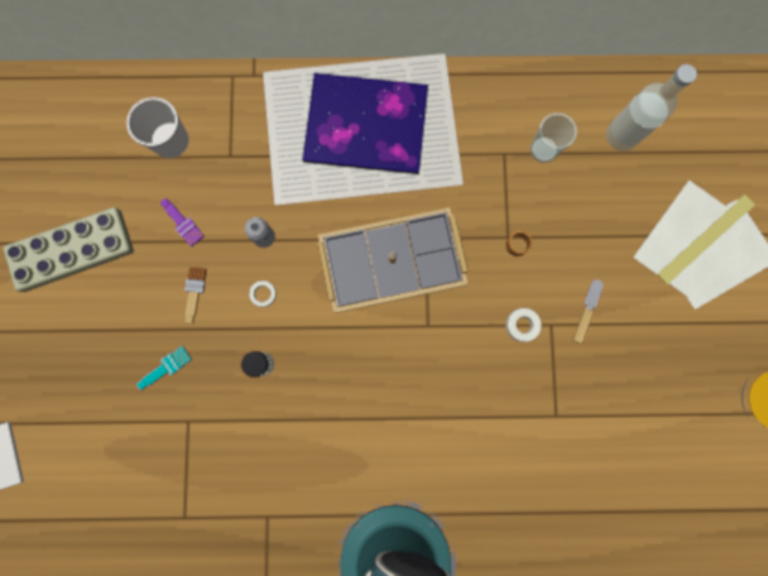

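View pics/side0.png

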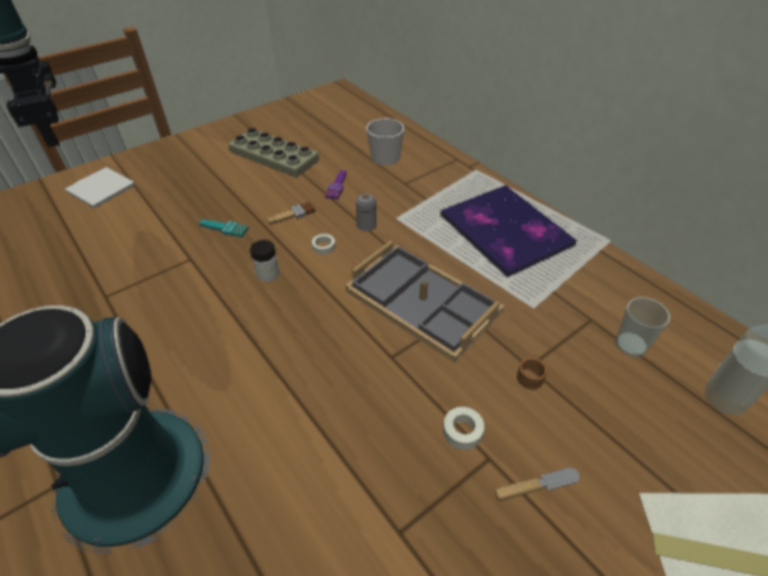

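```bash
cat > h.py <<'E'
import numpy as np, cv2
from scipy.spatial.transform import Rotation as R
from plant import *
def cam(n):
    c=camera_info(n); return c,192/np.tan(np.radians(c['vfov'])/2),R.from_euler('xyz',c['orientation']).as_matrix()
def w(n,p,z):
    c,f,M=cam(n); d=M@np.array([(p[0]-c['cx'])/f,-(p[1]-c['cy'])/f,-1]); o=c['origin']; return (o+d*(z-o[2])/d[2])[:2]
def px(n,P):
    c,f,M=cam(n); q=M.T@(np.array(P)-c['origin']); return np.array([c['cx']-f*q[0]/q[2],c['cy']+f*q[1]/q[2]])
def comp(m,near,r=40):
    k,l,s,c=cv2.connectedComponentsWithStats(m.astype('uint8'))
    i=[j for j in range(1,k) if s[j,4]>15 and np.hypot(*(c[j]-near))<r]
    i=max(i,key=lambda j:s[j,4]); cn=cv2.findContours((l==i).astype('uint8'),0,1)[0][0]
    return c[i],s[i],cn
E
python3 - <<'E'
from h import *
ims={n:capture(n) for n in('top','side')}
near={'big':((349,216),(309,285)),'small':((174,195),(215,162)),'jar':((171,243),(175,167)),'ferr':((130,191),(200,140)),'brh':((127,203),(187,144)),'ring':((345,163),(354,249)),'spin':((261,171),(283,194)),'shk':((172,153),(244,141))}
for k,v in near.items():
  for n,p in zip(('top','side'),v):
    im=ims[n].astype(int);h=cv2.cvtColor(ims[n],cv2.COLOR_RGB2HSV).astype(int);H,S,V=h[...,0],h[...,1],h[...,2]
    m={'big':(S<45)&(V>150),'small':(S<45)&(V>150),'jar':(V<60),'ferr':(S<60)&(V>110),'brh':(S<150)&(S>60)&(V>150),'ring':(V<115)&(S>90),'spin':(S>60)&(V>60),'shk':(S<60)}[k]
    try: c,s,cn=comp(m,p,15)
    except Exception as e: print(k,n,'none',h[p[1],p[0]]);continue
    (e,ax,a)=cv2.fitEllipse(cn) if len(cn)>5 else (c,0,0)
    z={'big':.02,'small':.015,'jar':.074,'ferr':.008,'brh':.010,'ring':.025,'spin':.055,'shk':.05}[k]
    print(k,n,c.round(1),s,np.round(e,1),np.round(ax,1),'W',w(n,c,z).round(4),w(n,e,z).round(4))
    if n=='top': print('   side pred',px('side',[*w(n,c,z),z]).round(1))
# caddy
im=ims['top'];h=cv2.cvtColor(im,cv2.COLOR_RGB2HSV).astype(int);print(h[180:184,235],h[200:206,250])
cv2.imwrite('pics/c1.png',cv2.resize(im[110:260,80:280,::-1],(800,600),interpolation=cv2.INTER_CUBIC))
cv2.imwrite('pics/c2.png',cv2.resize(im[120:240,200:360,::-1],(800,600),interpolation=cv2.INTER_CUBIC))
E
```

```text
big top [348.8 216.2] [338 205  23  23 302] [348.8 216.1] [21.  22.2] W [ 0.4549 -0.2635] [ 0.4549 -0.2635]
   side pred [308.4 283.3]
big side [309. 283.] [296 271  27  24 336] [308.9 282.9] [22.3 26.2] W [ 0.4566 -0.2638] [ 0.4568 -0.2635]
small top [174.6 195. ] [166 187  18  17 133] [174.6 195.2] [16.1 16.5] W [0.5264 0.2637] [0.5256 0.2637]
   side pred [215.3 160.9]
small side [215.  160.6] [208 156  15  10  47] [215.  160.6] [ 8.7 14. ] W [0.5265 0.2656] [0.5265 0.2656]
jar top [169.9 242.4] [162 235  17  16 213] [169.9 242.4] [14.8 16.5] W [0.383  0.2607] [0.383  0.2607]
   side pred [174.6 165.9]
jar side [174.7 166.9] [167 160  17  15 187] [174.7 166.9] [13.4 15.9] W [0.3811 0.2566] [0.3811 0.2567]
ferr top [129.3 190.1] [123 186  14  10 103] [129.4 190.1] [ 8.6 14. ] W [0.5442 0.4046] [0.5441 0.4046]
   side pred [198.3 140.1]
ferr side [198.  139.3] [194 136   9   7  43] [198.  139.2] [5.9 7.8] W [0.5459 0.4097] [0.546  0.4098]
brh top none [ 20 105 196]
brh side [188.5 142.7] [183 141  12   5  29] [188.3 142.8] [ 2.3 12.1] W [0.5077 0.4109] [0.5068 0.4109]
ring top [348.2 158.1] [343 155  10   9  37] [347.9 159.1] [6.4 9.5] W [ 0.6328 -0.2691] [ 0.6297 -0.268 ]
   side pred [359.  246.4]
ring side none [ 16 126 121]
spin top [260.6 172. ] [259 169   5   6  16] [260.8 171.6] [3.7 5. ] W [0.5865 0.0013] [0.5875 0.0007]
   side pred [280.  188.7]
spin side [281.9 193.4] [280 188   5  12  46] [281.9 193. ] [ 4.3 12.2] W [ 0.5785 -0.0168] [ 0.5794 -0.0156]
shk top [172.5 154.2] [163 145  20  20 270] [172.5 154.2] [14.5 21.7] W [0.6448 0.2642] [0.6448 0.2643]
   side pred [243.3 139.2]
shk side [243.7 141.7] [237 130  14  24 275] [243.7 141.6] [13.  25.3] W [0.6377 0.2522] [0.6378 0.2524]
[[120  11 140]
 [120   9 140]
 [120   9 139]
 [120   9 139]] [[ 19  88 196]
 [ 20  90 196]
 [ 19 102 168]
 [ 18 127 151]
 [ 18 142 160]
 [ 18 141 164]]
```

View pics/c1.png

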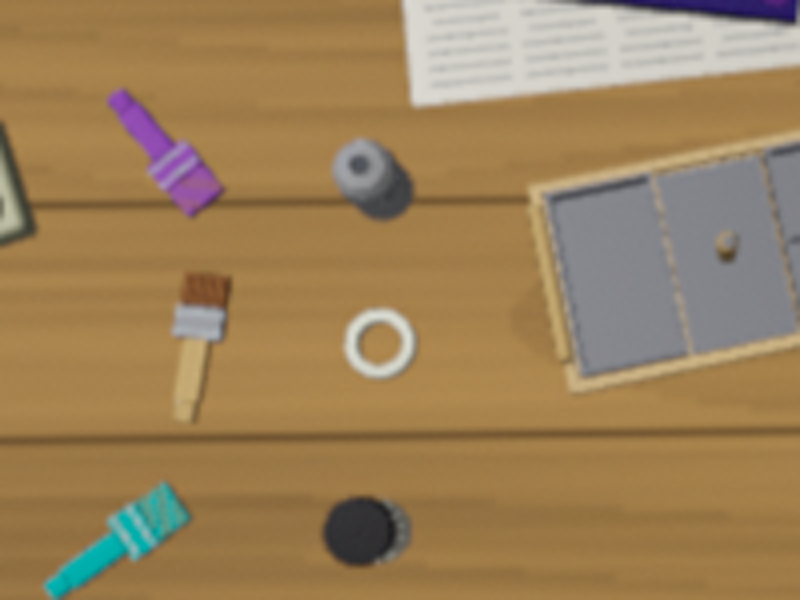

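View pics/c2.png

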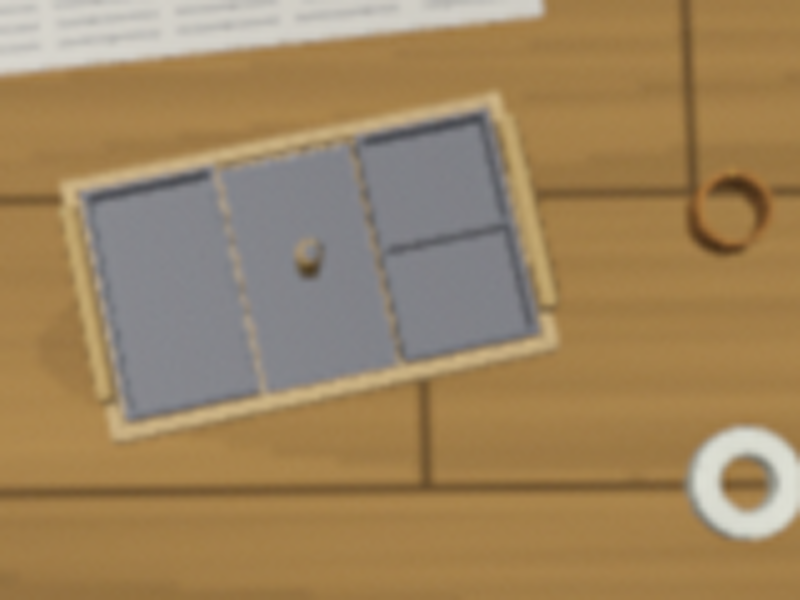

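```bash
python3 - <<'E'
from h import *
a=lambda x,y:(80+x/4,110+y/4); b=lambda x,y:(200+x/5,120+y/5)
h=w('top',a(185,419),.008);t=w('top',a(208,273),.008);d=t-h
print('brush',h,t,np.linalg.norm(d),'mid',(h+t)/2,'yaw',np.arctan2(d[1],d[0]))
C=[w('top',b(*p),.018) for p in((62,184),(498,94),(557,347),(115,440))]
C=np.array(C);print(C.round(4),'mid',C.mean(0))
for i,j in((0,1),(3,2),(0,3),(1,2)):
    e=C[i]-C[j];print(np.linalg.norm(e),np.arctan2(e[1],e[0]))
G=np.array([w('top',b(*p),.030) for p in((82,198),(485,113),(540,335),(127,420))]);print('grey',G.mean(0))
im=capture('top');m=cv2.cvtColor(im,cv2.COLOR_RGB2HSV);g=(m[...,1]<45)&(m[...,2]>90)
g[:,:210]=0;g[:,315:]=0;g[:138]=0;g[210:]=0
ys,xs=np.nonzero(g);print(cv2.minAreaRect(np.stack([xs,ys],1).astype('f4')))
S=capture('side');cv2.imwrite('pics/s1.png',cv2.resize(S[150:240,220:340,::-1],(800,600),interpolation=cv2.INTER_CUBIC))
E
```

```text
brush [0.46835777 0.41126865] [0.58109249 0.3977676 ] 0.11354028076154261 mid [0.52472513 0.40451813] yaw -0.11919185587806964
[[ 0.6436  0.1487]
 [ 0.6978 -0.1224]
 [ 0.5381 -0.1538]
 [ 0.4844  0.1159]] mid [ 0.59098911 -0.00287605]
0.2764490799224259 1.768399398662155
0.2749857428551291 1.7674168083078723
0.16250341761044612 0.20297868496366284
0.1627723369560076 0.1939788699655594
grey [ 0.58821742 -0.00287179]
((261.5610046386719, 172.2962646484375), (46.725860595703125, 84.34852600097656), 78.36637115478516)
```

View pics/s1.png

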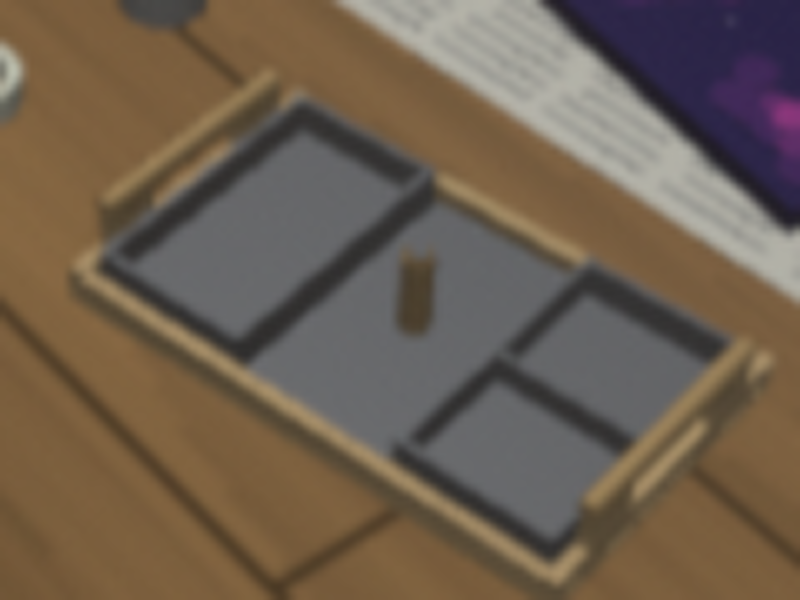

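```bash
cat >> h.py <<'E'
def go(x,y,z,yaw):
    s=sense(); M=R.from_euler('xyz',s['orientation']).as_matrix()
    d=M.T@(np.array([x,y,z])-s['ee_pos'])/.3
    T=R.from_euler('xyz',[np.pi,0,yaw]).as_matrix()
    t=R.from_matrix(M.T@T).as_rotvec()/(np.pi/2)
    print('at',s['ee_pos'].round(4),s['orientation'].round(3),'w',round(s['width'],3),'xyz',d.round(3),'twist',t.round(3))
E
python3 - <<'E'
from h import *
print(w('side',(281.9,198.8),.012),w('side',(282.5,187.8),.060),w('top',(200+316/5,120+243/5),.060),w('top',(200+306/5,120+270/5),.012))
go(.5195,.4067,.10,3.02)
E
```

```text
[ 0.59199956 -0.00398986] [ 0.59140927 -0.00407857] [ 0.59559804 -0.00649445] [ 0.58894753 -0.00133918]
at [0.1524 0.6574 0.2552] [-3.141 -0.     2.914] w 1.001 xyz [-1.381 -0.537  0.518] twist [-0.    -0.    -0.068]
```

>>> jog_arm(
  xyz=[
    [-0.17, -0.06, 0],
    [-0.34, -0.13, 0.0],
    [-0.51, -0.2, 0],
    [-0.68, -0.27, 0],
    [-0.85, -0.33, 0],
  ],
  twist=[
    [0, 0, 0],
    [0, 0, 0],
    [0, 0, 0],
    [0, 0, -0.034],
    [0, 0, -0.068],
  ],
  hand=[0.5, 0.5, 0.5, 0.5, 0.5],
)

```text
clock: 0.92
ee_pos: [0.3797, 0.5023, 0.2559]
orientation: [3.141, 0.0, 3.022]
wrist_force: [0.3, 0.2, 0.4]
width: 0.504
gripper_force: 0.0
```

```bash
python3 - <<'E'
from h import *
go(.5195,.4067,.10,3.02)
E
```

```text
at [0.3797 0.5023 0.2559] [3.141 0.    3.022] w 0.504 xyz [-0.5   -0.261  0.52 ] twist [0.    0.    0.002]
```

>>> jog_arm(
  xyz=[
    [-0.16, -0.09, 0.1],
    [-0.33, -0.18, 0.25],
    [-0.5, -0.261, 0.4],
    [-0.5, -0.261, 0.52],
    [-0.5, -0.261, 0.52],
  ],
  twist=[
    [0, 0, 0],
    [0, 0, 0],
    [0, 0, 0],
    [0, 0, 0],
    [0, 0, 0],
  ],
  hand=[0.5, 0.5, 0.5, 0.5, 0.5],
)

```text
clock: 1.55
ee_pos: [0.5158, 0.4043, 0.0946]
orientation: [-3.135, -0.007, 3.018]
wrist_force: [-0.2, -0.1, 0.9]
width: 0.5
gripper_force: 0.0
```

```bash
python3 - <<'E'
from h import *
go(.5195,.4067,.02,3.02)
im=capture('side');cv2.imwrite('pics/s2.png',cv2.resize(im[70:190,120:280,::-1],(800,600),interpolation=cv2.INTER_CUBIC))
E
```

```text
at [0.5158 0.4043 0.0946] [-3.135 -0.007  3.018] w 0.5 xyz [-0.013  0.011  0.248] twist [-0.004 -0.005 -0.001]
```

View pics/s2.png

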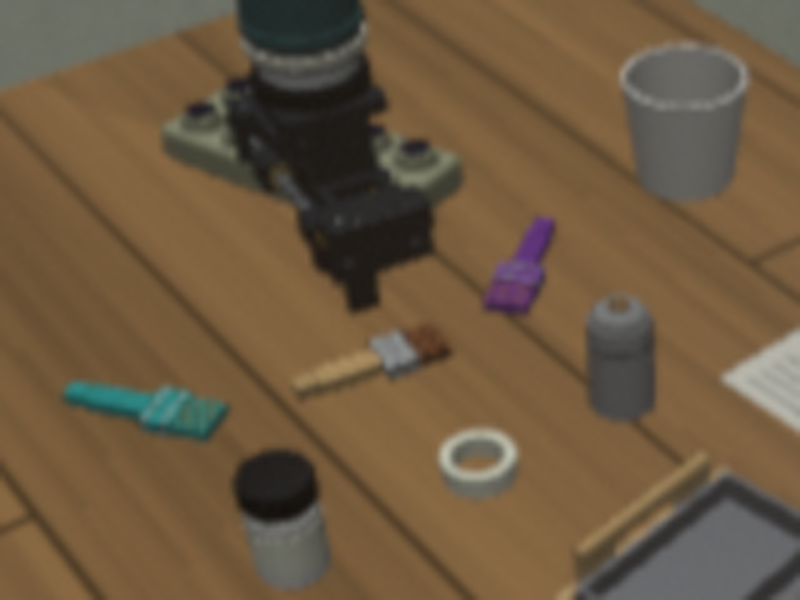

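>>> jog_arm(
  xyz=[
    [0, 0, 0.0],
    [0, 0, 0.1],
    [0, 0, 0.2],
    [0, 0, 0.2],
    [0, 0, 0.2],
  ],
  twist=[
    [0, 0, 0],
    [0, 0, 0],
    [0, 0, 0],
    [0, 0, 0],
    [0, 0, 0],
  ],
  hand=[0.5, 0.5, 0.5, 0.5, 0.5],
)

```text
clock: 2.22
ee_pos: [0.5189, 0.4093, 0.0424]
orientation: [3.139, 0.003, 3.022]
wrist_force: [-0.1, 0.7, -0.4]
width: 0.5
gripper_force: 0.0
```

```bash
python3 - <<'E'
from h import *
go(.5195,.4067,.02,3.02)
print(px('side',sense()['ee_pos'])) 
im=capture('top');cv2.imwrite('pics/t2.png',cv2.resize(im[150:225,80:180,::-1],(800,600),interpolation=cv2.INTER_CUBIC))
E
```

```text
at [0.5189 0.4093 0.0424] [3.139e+00 3.000e-03 3.022e+00] w 0.5 xyz [-0.003 -0.009  0.075] twist [0.002 0.002 0.001]
[190.15479966 134.42836082]
```

View pics/t2.png

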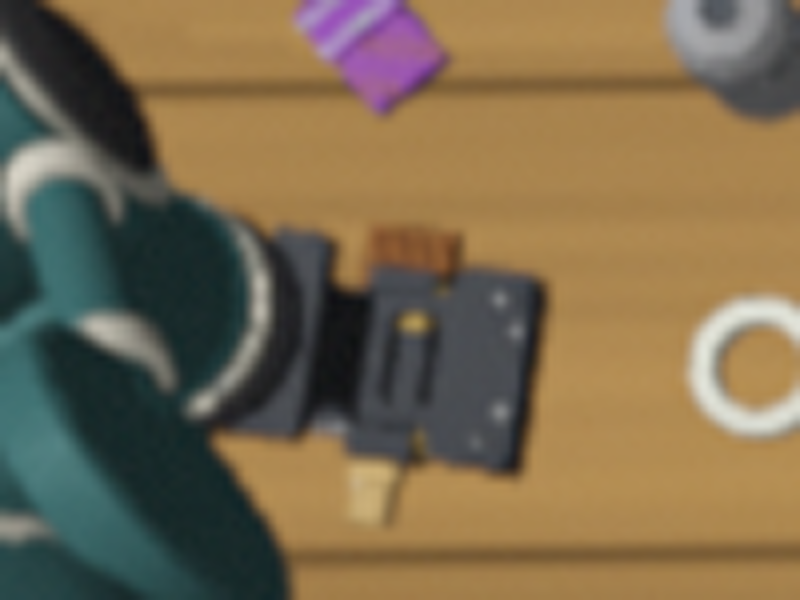

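>>> jog_arm(
  xyz=[
    [0, 0, 0.04],
    [0, -0.005, 0.07],
    [0, -0.005, 0.07],
    [0, -0.005, 0.07],
    [0, -0.005, 0.07],
  ],
  twist=[
    [0, 0, 0],
    [0, 0, 0],
    [0, 0, 0],
    [0, 0, 0],
    [0, 0, 0],
  ],
  hand=[0.5, 0.5, 0.5, 0.1, 0.0],
)

```text
clock: 2.9
ee_pos: [0.5176, 0.406, 0.0185]
orientation: [-3.141, -0.0, 3.02]
wrist_force: [0.9, -0.8, 0.1]
width: 0.297
gripper_force: 0.0
```

>>> jog_arm(
  xyz=[
    [0, 0, 0.0],
    [0, 0, 0],
    [0, 0, -0.1],
    [0, 0, -0.2],
    [0, 0, -0.3],
  ],
  twist=[
    [0, 0, 0],
    [0, 0, 0],
    [0, 0, 0],
    [0, 0, 0],
    [0, 0, 0],
  ],
  hand=[0, 0, 0, 0, 0],
)

```text
clock: 3.52
ee_pos: [0.5176, 0.4061, 0.1094]
orientation: [-3.141, -0.0, 3.021]
wrist_force: [-0.1, 0.4, 0.4]
width: 0.223
gripper_force: 30.0
```

```bash
python3 - <<'E'
from h import *
go(.569,.0795,.11,3.34)
E
```

```text
at [0.5176 0.4061 0.1094] [-3.141 -0.     3.021] w 0.223 xyz [-0.301 -1.06  -0.002] twist [-0.    -0.    -0.203]
```

>>> jog_arm(
  xyz=[
    [0, 0, -0.15],
    [-0.08, -0.2, -0.17],
    [-0.14, -0.4, -0.17],
    [-0.2, -0.6, -0.17],
    [-0.25, -0.8, -0.17],
  ],
  twist=[
    [0, 0, 0],
    [0, 0, -0.06],
    [0, 0, -0.12],
    [0, 0, -0.16],
    [0, 0, -0.2],
  ],
  hand=[0, 0, 0, 0, 0],
)

```text
clock: 4.15
ee_pos: [0.5632, 0.1591, 0.16]
orientation: [-3.142, 0.001, -2.946]
wrist_force: [0.6, 0.3, 0.3]
width: 0.222
gripper_force: 30.0
```

>>> jog_arm(
  xyz=[
    [0, 0, 0],
    [0, 0, 0],
    [0, 0, 0],
    [0, 0, 0],
    [0, 0, 0],
  ],
  twist=[
    [0, 0, 0],
    [0, 0, 0],
    [0, 0, 0],
    [0, 0, 0],
    [0, 0, 0],
  ],
  hand=[0, 0, 0, 0, 0],
)

```text
clock: 4.78
ee_pos: [0.5628, 0.1619, 0.1596]
orientation: [3.142, -0.0, -2.947]
wrist_force: [-0.1, 0.1, -0.5]
width: 0.222
gripper_force: 30.0
```

```bash
python3 - <<'E'
from h import *
go(.566,.0787,.11,3.34)
E
```

```text
at [0.5628 0.1619 0.1596] [ 3.142 -0.    -2.947] w 0.222 xyz [ 0.043 -0.274  0.165] twist [ 0.    -0.    -0.002]
```

>>> jog_arm(
  xyz=[
    [0.02, -0.14, 0],
    [0.043, -0.274, 0],
    [0.043, -0.274, 0.1],
    [0.043, -0.274, 0.25],
    [0.043, -0.274, 0.25],
  ],
  twist=[
    [0, 0, 0],
    [0, 0, 0],
    [0, 0, 0],
    [0, 0, 0],
    [0, 0, 0],
  ],
  hand=[0, 0, 0, 0, 0],
)

```text
clock: 5.4
ee_pos: [0.5625, 0.0777, 0.081]
orientation: [3.141, -0.009, -2.948]
wrist_force: [-0.9, -0.3, -1.1]
width: 0.222
gripper_force: 30.0
```

```bash
python3 - <<'E'
from h import *
go(.566,.0787,.03,3.34)
im=capture('side');cv2.imwrite('pics/s3.png',cv2.resize(im[120:240,210:370,::-1],(800,600),interpolation=cv2.INTER_CUBIC))
E
```

```text
at [0.5625 0.0777 0.081 ] [ 3.141 -0.009 -2.948] w 0.222 xyz [-0.014  0.001  0.17 ] twist [ 0.001 -0.005 -0.003]
```

View pics/s3.png

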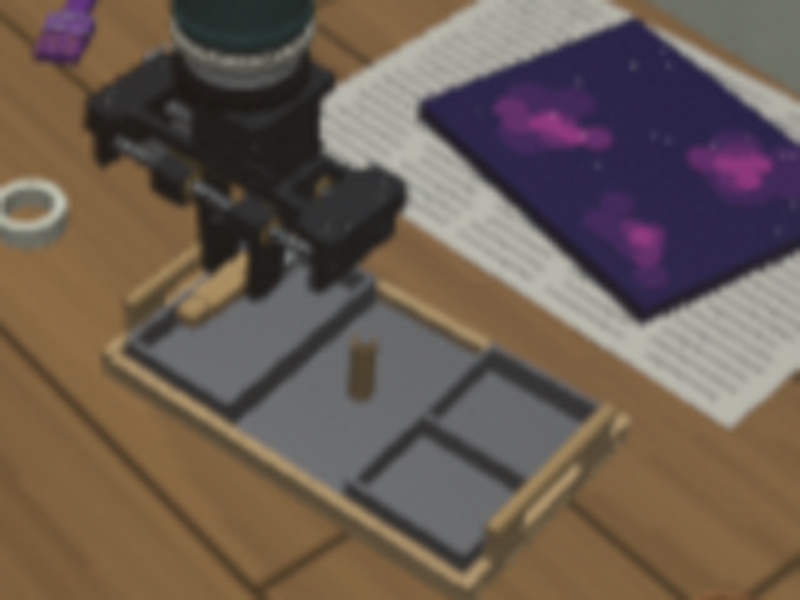

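>>> jog_arm(
  xyz=[
    [0, 0, 0],
    [0, 0, 0.08],
    [0, 0, 0.15],
    [0, 0, 0.175],
    [0, 0, 0.175],
  ],
  twist=[
    [0, 0, 0],
    [0, 0, 0],
    [0, 0, 0],
    [0, 0, 0],
    [0, 0, 0],
  ],
  hand=[0, 0, 0, 0, 0],
)

```text
clock: 6.08
ee_pos: [0.5668, 0.078, 0.0331]
orientation: [-3.141, 0.001, -2.948]
wrist_force: [1.4, -0.1, 0.1]
width: 0.222
gripper_force: 30.0
```

>>> jog_arm(
  xyz=[
    [0, 0, 0],
    [0, 0, 0.0],
    [0, 0, 0.0],
    [0, 0, -0.06],
    [0, 0, -0.15],
  ],
  twist=[
    [0, 0, 0],
    [0, 0, 0],
    [0, 0, 0],
    [0, 0, 0],
    [0, 0, 0],
  ],
  hand=[0.2, 0.36, 0.36, 0.36, 0.36],
)

```text
clock: 6.7
ee_pos: [0.5655, 0.0777, 0.0778]
orientation: [3.141, -0.002, -2.949]
wrist_force: [0.5, 0.2, -0.5]
width: 0.362
gripper_force: 0.0
```

```bash
python3 - <<'E'
from h import *
go(.456,-.2635,.13,1.769)
E
```

```text
at [0.5655 0.0777 0.0778] [ 3.141e+00 -2.000e-03 -2.949e+00] w 0.362 xyz [ 0.577 -1.046 -0.173] twist [-0.001 -0.001  0.997]
```

>>> jog_arm(
  xyz=[
    [0, 0, -0.2],
    [0.1, -0.12, -0.3],
    [0.2, -0.3, -0.3],
    [0.3, -0.45, -0.3],
    [0.4, -0.6, -0.3],
  ],
  twist=[
    [0, 0, 0.1],
    [0, 0, 0.2],
    [0, 0, 0.31],
    [0, 0, 0.42],
    [0, 0, 0.53],
  ],
  hand=[0.5, 1, 1, 1, 1],
)

```text
clock: 7.32
ee_pos: [0.4826, -0.1235, 0.169]
orientation: [3.141, 0.003, 2.497]
wrist_force: [0.0, -1.0, 0.3]
width: 0.901
gripper_force: 0.0
```

```bash
python3 - <<'E'
from h import *
go(.456,-.2635,.13,1.769)
E
```

```text
at [ 0.4826 -0.1235  0.169 ] [3.141e+00 3.000e-03 2.497e+00] w 0.901 xyz [-0.209 -0.426  0.13 ] twist [0.001 0.001 0.463]
```

>>> jog_arm(
  xyz=[
    [-0.07, -0.15, 0],
    [-0.14, -0.29, 0.05],
    [-0.209, -0.426, 0.13],
    [-0.209, -0.426, 0.13],
    [-0.209, -0.426, 0.13],
  ],
  twist=[
    [0, 0, 0.11],
    [0, 0, 0.22],
    [0, 0, 0.33],
    [0, 0, 0.43],
    [0, 0, 0.463],
  ],
  hand=[1, 1, 1, 1, 1],
)

```text
clock: 7.95
ee_pos: [0.4567, -0.2629, 0.129]
orientation: [3.141, 0.0, 1.771]
wrist_force: [0.2, 0.7, 0.3]
width: 0.998
gripper_force: 0.0
```

```bash
python3 - <<'E'
from h import *
go(.456,-.2635,.08,1.769)
im=capture('top');h=cv2.cvtColor(im,cv2.COLOR_RGB2HSV)
m=(h[...,1]<45)&(h[...,2]>150)
try: print(comp(m,(349,216),20)[:2])
except Exception as e: print(e)
im2=capture('top')
a=np.hstack([im[120:240,210:370],im[180:240,320:400].repeat(2,0).repeat(2,1)])
cv2.imwrite('pics/t3.png',cv2.resize(a[:,:,::-1],(800,300),interpolation=cv2.INTER_CUBIC))
E
```

```text
at [ 0.4567 -0.2629  0.129 ] [3.141 0.    1.771] w 0.998 xyz [-0.002 -0.003  0.163] twist [0.    0.    0.001]
(array([347.90357143, 216.38214286]), array([338, 205,  21,  23, 280], dtype=int32))
```

View pics/t3.png

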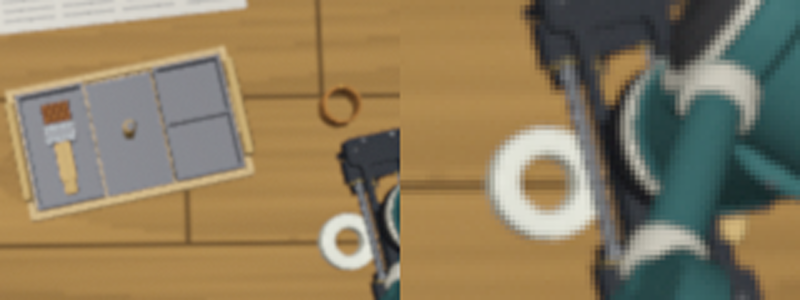

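>>> jog_arm(
  xyz=[
    [0, 0, 0.1],
    [0, 0, 0.2],
    [0, 0, 0.3],
    [0, 0, 0.36],
    [0, 0, 0.36],
  ],
  twist=[
    [0, 0, 0],
    [0, 0, 0],
    [0, 0, 0],
    [0, 0, 0],
    [0, 0, 0],
  ],
  hand=[1, 1, 1, 1, 1],
)

```text
clock: 8.68
ee_pos: [0.4562, -0.2613, 0.0194]
orientation: [-3.14, -0.002, 1.776]
wrist_force: [0.4, -0.1, 0.6]
width: 1.002
gripper_force: 0.0
```

>>> jog_arm(
  xyz=[
    [0, 0, 0],
    [0, 0, 0],
    [0, 0, 0],
    [0, 0, 0],
    [0, 0, 0],
  ],
  twist=[
    [0, 0, 0],
    [0, 0, 0],
    [0, 0, 0],
    [0, 0, 0],
    [0, 0, 0],
  ],
  hand=[0, 0, 0, 0, 0],
)

```text
clock: 9.3
ee_pos: [0.4578, -0.2624, 0.0214]
orientation: [3.14, 0.001, 1.775]
wrist_force: [-0.6, 0.9, 7.0]
width: 0.737
gripper_force: 31.2
```

>>> jog_arm(
  xyz=[
    [0, 0, -0.1],
    [0, 0, -0.2],
    [0, 0, -0.35],
    [0, 0, -0.5],
    [0, 0, -0.5],
  ],
  twist=[
    [0, 0, 0],
    [0, 0, 0],
    [0, 0, 0],
    [0, 0, 0],
    [0, 0, 0],
  ],
  hand=[0, 0, 0, 0, 0],
)

```text
clock: 9.93
ee_pos: [0.4596, -0.2636, 0.1748]
orientation: [3.135, 0.006, 1.775]
wrist_force: [0.6, -0.7, -1.4]
width: 0.743
gripper_force: 31.2
```

```bash
python3 - <<'E'
from h import *
go(.591,-.004,.17,1.769)
E
```

```text
at [ 0.4596 -0.2636  0.1748] [3.135 0.006 1.775] w 0.743 xyz [0.759 0.604 0.015] twist [0.004 0.004 0.004]
```

>>> jog_arm(
  xyz=[
    [0.15, 0.12, 0],
    [0.3, 0.24, 0],
    [0.45, 0.36, 0],
    [0.6, 0.48, 0],
    [0.757, 0.603, 0],
  ],
  twist=[
    [0, 0, 0],
    [0, 0, 0],
    [0, 0, 0],
    [0, 0, 0],
    [0, 0, 0],
  ],
  hand=[0, 0, 0, 0, 0],
)

```text
clock: 10.55
ee_pos: [0.5876, -0.0012, 0.1684]
orientation: [-3.139, -0.0, 1.775]
wrist_force: [0.5, -0.6, -0.1]
width: 0.735
gripper_force: 31.2
```

>>> jog_arm(
  xyz=[
    [0, 0, 0],
    [0, 0, 0],
    [0, 0, 0],
    [0, 0, 0.1],
    [0, 0, 0.2],
  ],
  twist=[
    [0, 0, 0],
    [0, 0, 0],
    [0, 0, 0],
    [0, 0, 0],
    [0, 0, 0],
  ],
  hand=[0, 0, 0, 0, 0],
)

```text
clock: 11.18
ee_pos: [0.5881, -0.0045, 0.1101]
orientation: [3.14, 0.001, 1.773]
wrist_force: [-0.1, 0.7, -1.2]
width: 0.74
gripper_force: 31.2
```

>>> jog_arm(
  xyz=[
    [0, 0, 0],
    [0, 0, 0],
    [0, 0, 0],
    [0, 0, 0],
    [0, 0, 0],
  ],
  twist=[
    [0, 0, 0],
    [0, 0, 0],
    [0, 0, 0],
    [0, 0, 0],
    [0, 0, 0],
  ],
  hand=[0, 0, 0, 0, 0],
)

```text
clock: 11.8
ee_pos: [0.5885, -0.0028, 0.1109]
orientation: [3.14, 0.0, 1.775]
wrist_force: [0.0, -0.4, 0.0]
width: 0.739
gripper_force: 31.2
```

```bash
python3 - <<'E'
from h import *
go(.591,-.004,.035,1.769)
im=capture('side');t=capture('top')
a=np.hstack([im[120:240,210:370],t[120:240,190:350]])
cv2.imwrite('pics/s4.png',cv2.resize(a[:,:,::-1],(800,300),interpolation=cv2.INTER_CUBIC))
E
```

```text
at [ 0.5885 -0.0028  0.1109] [3.14  0.    1.775] w 0.739 xyz [-0.005  0.007  0.253] twist [0.001 0.    0.004]
```

View pics/s4.png

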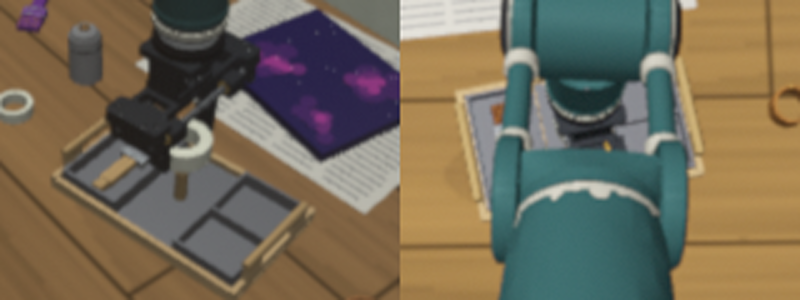

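>>> jog_arm(
  xyz=[
    [-0.005, 0.007, 0.06],
    [-0.005, 0.007, 0.12],
    [-0.005, 0.007, 0.18],
    [-0.005, 0.007, 0.23],
    [-0.005, 0.007, 0.255],
  ],
  twist=[
    [0, 0, 0],
    [0, 0, 0],
    [0, 0, 0],
    [0, 0, 0],
    [0, 0, 0],
  ],
  hand=[0, 0, 0, 0, 0],
)

```text
clock: 12.52
ee_pos: [0.589, -0.0037, 0.033]
orientation: [-3.137, -0.001, 1.775]
wrist_force: [-15.2, 1.1, 42.4]
width: 0.739
gripper_force: 30.8
```

>>> jog_arm(
  xyz=[
    [0, 0, 0],
    [0, 0, 0],
    [0, 0, 0],
    [0, 0, 0],
    [0, 0, 0],
  ],
  twist=[
    [0, 0, 0],
    [0, 0, 0],
    [0, 0, 0],
    [0, 0, 0],
    [0, 0, 0],
  ],
  hand=[0, 0, 0.9, 0.95, 0.95],
)

```text
clock: 13.15
ee_pos: [0.5905, -0.0039, 0.0338]
orientation: [3.141, 0.0, 1.775]
wrist_force: [-0.4, -0.3, 0.3]
width: 0.948
gripper_force: 0.0
```

>>> jog_arm(
  xyz=[
    [0, 0, -0.1],
    [0, 0, -0.25],
    [0, 0, -0.4],
    [0, 0, -0.5],
    [0, 0, -0.5],
  ],
  twist=[
    [0, 0, 0],
    [0, 0, 0],
    [0, 0, -0.1],
    [0, 0, -0.2],
    [0, 0, -0.3],
  ],
  hand=[0.95, 0.95, 0.95, 0.95, 0.95],
)

```text
clock: 13.78
ee_pos: [0.5928, -0.004, 0.1879]
orientation: [3.136, 0.005, 2.251]
wrist_force: [0.1, 0.4, -1.4]
width: 0.95
gripper_force: 0.0
```

```bash
python3 - <<'E'
from h import *
go(.5265,.264,.13,2.914)
E
```

```text
at [ 0.5928 -0.004   0.1879] [3.136 0.005 2.251] w 0.95 xyz [0.834 0.389 0.191] twist [ 0.002  0.004 -0.422]
```

>>> jog_arm(
  xyz=[
    [0.15, 0.07, 0],
    [0.32, 0.15, 0],
    [0.49, 0.23, 0],
    [0.66, 0.31, 0],
    [0.834, 0.389, 0],
  ],
  twist=[
    [0, 0, -0.1],
    [0, 0, -0.2],
    [0, 0, -0.3],
    [0, 0, -0.4],
    [0, 0, -0.422],
  ],
  hand=[0.9, 0.9, 0.9, 0.9, 0.9],
)

```text
clock: 14.4
ee_pos: [0.5245, 0.266, 0.1839]
orientation: [3.141, 0.001, 2.911]
wrist_force: [0.5, -0.6, 0.3]
width: 0.901
gripper_force: 0.0
```

>>> jog_arm(
  xyz=[
    [0, 0, 0],
    [0, 0, 0],
    [0, 0, 0],
    [0, 0, 0],
    [0, 0, 0],
  ],
  twist=[
    [0, 0, 0],
    [0, 0, 0],
    [0, 0, 0],
    [0, 0, 0],
    [0, 0, 0],
  ],
  hand=[0.9, 0.9, 0.9, 0.9, 0.9],
)

```text
clock: 15.02
ee_pos: [0.5254, 0.2634, 0.1837]
orientation: [-3.142, 0.0, 2.908]
wrist_force: [0.3, 0.6, -0.0]
width: 0.901
gripper_force: 0.0
```

```bash
python3 - <<'E'
from h import *
go(.5265,.264,.021,2.914)
im=capture('side');t=capture('top')
a=np.hstack([im[100:220,190:350],t[120:240,120:280]])
cv2.imwrite('pics/s5.png',cv2.resize(a[:,:,::-1],(800,300),interpolation=cv2.INTER_CUBIC))
E
```

```text
at [0.5254 0.2634 0.1837] [-3.142  0.     2.908] w 0.901 xyz [-0.003  0.003  0.542] twist [-0.     0.    -0.004]
```

View pics/s5.png

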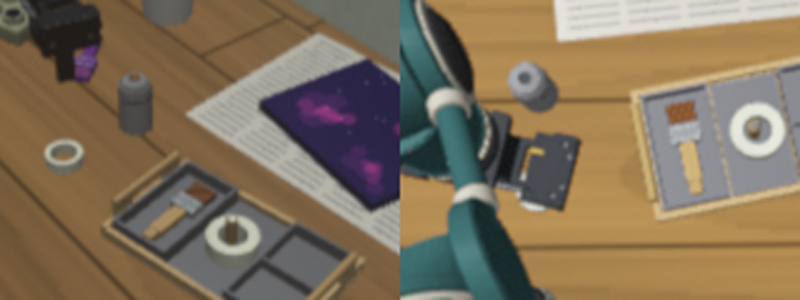

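Big roll sits flat over the spindle (side crop ~(232,240)), the brush is flat in the open bin; the gripper is above the small roll. Descend.

>>> jog_arm(
  xyz=[
    [0, 0, 0.15],
    [0, 0, 0.3],
    [0, 0, 0.45],
    [-0.003, 0.003, 0.54],
    [-0.003, 0.003, 0.54],
  ],
  twist=[
    [0, 0, 0],
    [0, 0, 0],
    [0, 0, 0],
    [0, 0, 0],
    [0, 0, 0],
  ],
  hand=[0.9, 0.9, 0.9, 0.9, 0.9],
)

```text
clock: 15.75
ee_pos: [0.5258, 0.2646, 0.0203]
orientation: [-3.14, -0.002, 2.909]
wrist_force: [-0.7, 0.6, 0.4]
width: 0.901
gripper_force: 0.0
```

>>> jog_arm(
  xyz=[
    [0, 0, 0],
    [0, 0, 0],
    [0, 0, 0],
    [0, 0, 0],
    [0, 0, 0],
  ],
  twist=[
    [0, 0, 0],
    [0, 0, 0],
    [0, 0, 0],
    [0, 0, 0],
    [0, 0, 0],
  ],
  hand=[0.9, 0, 0, 0, 0],
)

```text
clock: 16.38
ee_pos: [0.5263, 0.2651, 0.0221]
orientation: [3.141, 0.0, 2.909]
wrist_force: [-0.5, -0.0, 1.6]
width: 0.582
gripper_force: 30.0
```

>>> jog_arm(
  xyz=[
    [0, 0, 0],
    [0, 0, -0.1],
    [0, 0, -0.25],
    [0, 0, -0.4],
    [0, 0, -0.55],
  ],
  twist=[
    [0, 0, 0],
    [0, 0, 0],
    [0, 0, 0],
    [0, 0, 0],
    [0, 0, 0],
  ],
  hand=[0, 0, 0, 0, 0],
)

```text
clock: 17.0
ee_pos: [0.5258, 0.2649, 0.1877]
orientation: [-3.141, -0.0, 2.909]
wrist_force: [0.9, 0.1, -0.5]
width: 0.578
gripper_force: 30.0
```

```bash
python3 - <<'E'
from h import *
go(.591,-.004,.18,2.6)
E
```

```text
at [0.5258 0.2649 0.1877] [-3.141 -0.     2.909] w 0.578 xyz [-0.418 -0.822  0.026] twist [-0.    -0.     0.197]
```

>>> jog_arm(
  xyz=[
    [-0.08, -0.16, 0],
    [-0.16, -0.32, 0],
    [-0.25, -0.49, 0],
    [-0.34, -0.66, 0],
    [-0.418, -0.822, 0.02],
  ],
  twist=[
    [0, 0, 0],
    [0, 0, 0],
    [0, 0, 0],
    [0, 0, 0],
    [0, 0, 0],
  ],
  hand=[0, 0, 0, 0, 0],
)

```text
clock: 17.62
ee_pos: [0.592, -0.0057, 0.181]
orientation: [3.141, 0.001, 2.909]
wrist_force: [-0.7, 0.8, 0.4]
width: 0.581
gripper_force: 30.0
```

>>> jog_arm(
  xyz=[
    [0, 0, 0],
    [0, 0, 0],
    [0, 0, 0.1],
    [0, 0, 0.2],
    [0, 0, 0.2],
  ],
  twist=[
    [0, 0, 0],
    [0, 0, 0],
    [0, 0, 0],
    [0, 0, 0],
    [0, 0, 0],
  ],
  hand=[0, 0, 0, 0, 0],
)

```text
clock: 18.25
ee_pos: [0.5887, -0.002, 0.118]
orientation: [-3.141, -0.006, 2.911]
wrist_force: [-0.4, -0.2, -0.4]
width: 0.583
gripper_force: 30.0
```

>>> jog_arm(
  xyz=[
    [0, 0, 0],
    [0, 0, 0],
    [0, 0, 0],
    [0, 0, 0],
    [0, 0, 0],
  ],
  twist=[
    [0, 0, 0],
    [0, 0, 0],
    [0, 0, 0],
    [0, 0, 0],
    [0, 0, 0],
  ],
  hand=[0, 0, 0, 0, 0],
)

```text
clock: 18.88
ee_pos: [0.5915, -0.004, 0.121]
orientation: [3.142, 0.0, 2.909]
wrist_force: [-0.7, 0.2, -0.1]
width: 0.58
gripper_force: 30.0
```

```bash
python3 - <<'E'
from h import *
go(.591,-.004,.060,2.909)
E
```

```text
at [ 0.5915 -0.004   0.121 ] [3.142 0.    2.909] w 0.58 xyz [ 0.002 -0.001  0.203] twist [ 0.  0. -0.]
```

>>> jog_arm(
  xyz=[
    [0, 0, 0.05],
    [0, 0, 0.1],
    [0, 0, 0.15],
    [0, 0, 0.185],
    [0, 0, 0.2],
  ],
  twist=[
    [0, 0, 0],
    [0, 0, 0],
    [0, 0, 0],
    [0, 0, 0],
    [0, 0, 0],
  ],
  hand=[0, 0, 0, 0, 0],
)

```text
clock: 19.5
ee_pos: [0.5906, -0.0038, 0.0593]
orientation: [-3.141, -0.002, 2.909]
wrist_force: [0.1, -0.6, -0.5]
width: 0.585
gripper_force: 30.0
```

>>> jog_arm(
  xyz=[
    [0, 0, 0],
    [0, 0, 0],
    [0, 0, 0],
    [0, 0, 0],
    [0, 0, 0],
  ],
  twist=[
    [0, 0, 0],
    [0, 0, 0],
    [0, 0, 0],
    [0, 0, 0],
    [0, 0, 0],
  ],
  hand=[0, 0, 0, 0.8, 0.8],
)

```text
clock: 20.12
ee_pos: [0.5915, -0.0039, 0.061]
orientation: [3.142, 0.0, 2.909]
wrist_force: [-0.5, 0.2, 0.1]
width: 0.784
gripper_force: 0.0
```

>>> jog_arm(
  xyz=[
    [0, 0, 0],
    [0, 0, -0.1],
    [0, 0, -0.25],
    [0, 0, -0.4],
    [0, 0, -0.5],
  ],
  twist=[
    [0, 0, 0],
    [0, 0, 0],
    [0, 0, 0],
    [0, 0, 0.1],
    [0, 0, 0.2],
  ],
  hand=[0.8, 0.8, 0.8, 0.8, 0.8],
)

```text
clock: 20.75
ee_pos: [0.5922, -0.0039, 0.2134]
orientation: [3.14, 0.003, 2.59]
wrist_force: [0.2, 0.1, -0.3]
width: 0.802
gripper_force: 0.0
```

```bash
python3 - <<'E'
from h import *
go(.383,.2595,.20,1.769)
E
```

```text
at [ 0.5922 -0.0039  0.2134] [3.14e+00 3.00e-03 2.59e+00] w 0.802 xyz [1.054 0.382 0.043] twist [0.002 0.001 0.523]
```

>>> jog_arm(
  xyz=[
    [0.17, 0.06, 0],
    [0.35, 0.12, 0],
    [0.53, 0.19, 0],
    [0.7, 0.25, 0],
    [0.88, 0.32, 0],
  ],
  twist=[
    [0, 0, 0.1],
    [0, 0, 0.2],
    [0, 0, 0.31],
    [0, 0, 0.42],
    [0, 0, 0.52],
  ],
  hand=[0.9, 0.9, 0.9, 0.9, 0.9],
)

```text
clock: 21.38
ee_pos: [0.4146, 0.2165, 0.2109]
orientation: [3.141, -0.0, 1.772]
wrist_force: [0.3, 1.2, -0.3]
width: 0.898
gripper_force: 0.0
```

```bash
python3 - <<'E'
from h import *
go(.383,.2595,.16,1.769)
im=capture('side');t=capture('top')
a=np.hstack([im[130:250,210:370],t[120:240,190:350]])
cv2.imwrite('pics/s6.png',cv2.resize(a[:,:,::-1],(800,300),interpolation=cv2.INTER_CUBIC))
E
```

```text
at [0.4146 0.2165 0.2109] [ 3.141 -0.     1.772] w 0.898 xyz [ 0.162 -0.075  0.17 ] twist [ 0.001 -0.     0.002]
```

View pics/s6.png

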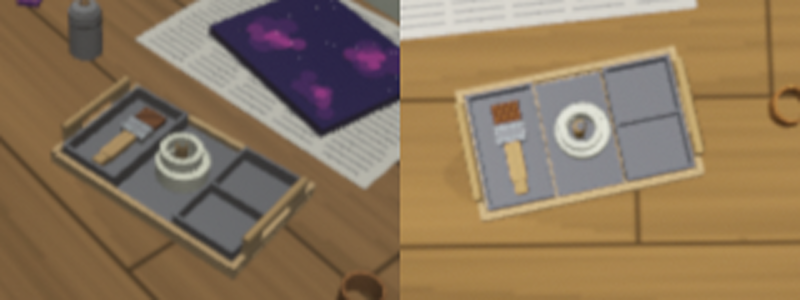

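>>> jog_arm(
  xyz=[
    [0.08, -0.04, 0],
    [0.162, -0.075, 0],
    [0.162, -0.075, 0.1],
    [0.162, -0.075, 0.17],
    [0.162, -0.075, 0.17],
  ],
  twist=[
    [0, 0, 0],
    [0, 0, 0],
    [0, 0, 0],
    [0, 0, 0],
    [0, 0, 0],
  ],
  hand=[0.95, 0.95, 0.95, 0.95, 0.95],
)

```text
clock: 22.1
ee_pos: [0.3828, 0.2571, 0.158]
orientation: [-3.138, 0.002, 1.779]
wrist_force: [-0.3, 0.5, -0.5]
width: 0.95
gripper_force: 0.0
```

```bash
python3 - <<'E'
from h import *
go(.3825,.259,.047,1.769)
E
```

```text
at [0.3828 0.2571 0.158 ] [-3.138e+00  2.000e-03  1.779e+00] w 0.95 xyz [0.007 0.002 0.37 ] twist [-0.002  0.001  0.006]
```

>>> jog_arm(
  xyz=[
    [0, 0, 0.1],
    [0, 0, 0.2],
    [0, 0, 0.3],
    [0, 0, 0.37],
    [0, 0, 0.37],
  ],
  twist=[
    [0, 0, 0],
    [0, 0, 0],
    [0, 0, 0],
    [0, 0, 0],
    [0, 0, 0],
  ],
  hand=[0.95, 0.95, 0.95, 0.95, 0.95],
)

```text
clock: 22.72
ee_pos: [0.3835, 0.2576, 0.0481]
orientation: [-3.139, 0.001, 1.778]
wrist_force: [0.5, -1.0, -0.8]
width: 0.949
gripper_force: 0.0
```

>>> jog_arm(
  xyz=[
    [0, 0, 0],
    [0, 0, 0],
    [0, 0, 0],
    [0, 0, 0],
    [0, 0, 0],
  ],
  twist=[
    [0, 0, 0],
    [0, 0, 0],
    [0, 0, 0],
    [0, 0, 0],
    [0, 0, 0],
  ],
  hand=[0.95, 0, 0, 0, 0],
)

```text
clock: 23.35
ee_pos: [0.3837, 0.2584, 0.0489]
orientation: [3.142, -0.0, 1.778]
wrist_force: [-0.1, -0.1, 2.4]
width: 0.543
gripper_force: 30.0
```

>>> jog_arm(
  xyz=[
    [0, 0, 0],
    [0, 0, -0.1],
    [0, 0, -0.2],
    [0, 0, -0.3],
    [0, 0, -0.4],
  ],
  twist=[
    [0, 0, 0],
    [0, 0, 0],
    [0, 0, 0],
    [0, 0, 0],
    [0, 0, 0],
  ],
  hand=[0, 0, 0, 0, 0],
)

```text
clock: 23.98
ee_pos: [0.3832, 0.258, 0.1691]
orientation: [-3.141, 0.0, 1.778]
wrist_force: [0.7, 0.0, -1.5]
width: 0.543
gripper_force: 30.0
```

```bash
python3 - <<'E'
from h import *
go(.5737,-.0952,.17,1.769)
E
```

```text
at [0.3832 0.258  0.1691] [-3.141  0.     1.778] w 0.543 xyz [-1.283  0.379 -0.003] twist [-0.001  0.     0.006]
```

>>> jog_arm(
  xyz=[
    [-0.17, 0.05, 0],
    [-0.35, 0.1, 0],
    [-0.52, 0.15, 0],
    [-0.7, 0.2, 0],
    [-0.85, 0.25, 0],
  ],
  twist=[
    [0, 0, 0],
    [0, 0, 0],
    [0, 0, 0],
    [0, 0, 0],
    [0, 0, 0],
  ],
  hand=[0, 0, 0, 0, 0],
)

```text
clock: 24.6
ee_pos: [0.5098, 0.0223, 0.1682]
orientation: [-3.141, -0.0, 1.777]
wrist_force: [-0.1, -0.2, -1.6]
width: 0.542
gripper_force: 30.0
```

```bash
python3 - <<'E'
from h import *
go(.5737,-.0952,.12,1.769)
E
```

```text
at [0.5098 0.0223 0.1682] [-3.141 -0.     1.777] w 0.542 xyz [-0.427  0.128  0.161] twist [-0.    -0.     0.005]
```

>>> jog_arm(
  xyz=[
    [-0.14, 0.04, 0],
    [-0.28, 0.08, 0],
    [-0.42, 0.125, 0],
    [-0.427, 0.128, 0.1],
    [-0.427, 0.128, 0.16],
  ],
  twist=[
    [0, 0, 0],
    [0, 0, 0],
    [0, 0, 0],
    [0, 0, 0],
    [0, 0, 0],
  ],
  hand=[0, 0, 0, 0, 0],
)

```text
clock: 25.22
ee_pos: [0.5724, -0.0936, 0.1185]
orientation: [-3.139, -0.001, 1.777]
wrist_force: [0.1, 0.9, -1.6]
width: 0.541
gripper_force: 30.0
```

>>> jog_arm(
  xyz=[
    [0, 0, 0],
    [0, 0, 0],
    [0, 0, 0],
    [0, 0, 0],
    [0, 0, 0],
  ],
  twist=[
    [0, 0, 0],
    [0, 0, 0],
    [0, 0, 0],
    [0, 0, 0],
    [0, 0, 0],
  ],
  hand=[0, 0, 0, 0, 0],
)

```text
clock: 25.85
ee_pos: [0.5738, -0.0931, 0.1213]
orientation: [3.141, 0.0, 1.778]
wrist_force: [-0.4, -0.3, -1.4]
width: 0.537
gripper_force: 30.0
```

```bash
python3 - <<'E'
from h import *
go(.5737,-.0952,.06,1.769)
im=capture('side')
cv2.imwrite('pics/s7.png',cv2.resize(im[130:250,210:370,::-1],(640,480),interpolation=cv2.INTER_CUBIC))
E
```

```text
at [ 0.5738 -0.0931  0.1213] [3.141 0.    1.778] w 0.537 xyz [-0.007 -0.002  0.204] twist [0.001 0.    0.006]
```

View pics/s7.png

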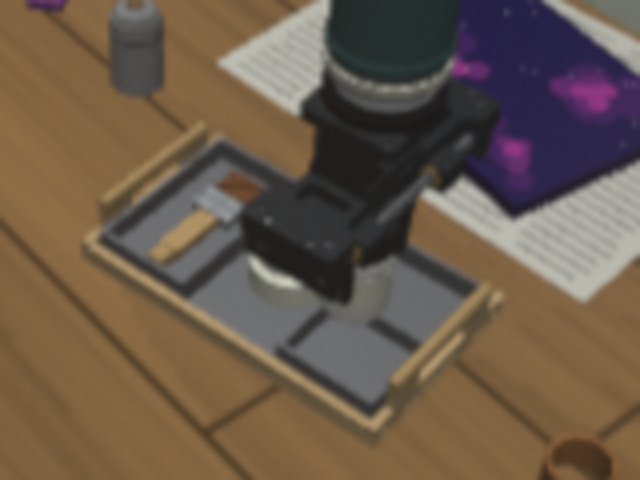

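>>> jog_arm(
  xyz=[
    [-0.007, 0, 0.05],
    [-0.007, 0, 0.1],
    [-0.007, 0, 0.15],
    [-0.007, 0, 0.185],
    [-0.007, 0, 0.2],
  ],
  twist=[
    [0, 0, 0],
    [0, 0, 0],
    [0, 0, 0],
    [0, 0, 0],
    [0, 0, 0],
  ],
  hand=[0, 0, 0, 0, 0],
)

```text
clock: 26.52
ee_pos: [0.5732, -0.0951, 0.0593]
orientation: [-3.14, -0.001, 1.778]
wrist_force: [0.1, -0.6, -1.6]
width: 0.54
gripper_force: 30.0
```

>>> jog_arm(
  xyz=[
    [0, 0, 0],
    [0, 0, 0],
    [0, 0, 0],
    [0, 0, 0],
    [0, 0, 0],
  ],
  twist=[
    [0, 0, 0],
    [0, 0, 0],
    [0, 0, 0],
    [0, 0, 0],
    [0, 0, 0],
  ],
  hand=[0, 0, 0, 0.85, 0.85],
)

```text
clock: 27.15
ee_pos: [0.5744, -0.0954, 0.0613]
orientation: [3.141, 0.0, 1.778]
wrist_force: [0.1, -0.6, -0.5]
width: 0.745
gripper_force: 0.0
```

>>> jog_arm(
  xyz=[
    [0, 0, 0],
    [0, 0, -0.1],
    [0, 0, -0.25],
    [0, 0, -0.4],
    [0, 0, -0.5],
  ],
  twist=[
    [0, 0, 0],
    [0, 0, 0],
    [0, 0, 0],
    [0, 0, 0],
    [0, 0, 0],
  ],
  hand=[0.85, 0.85, 0.85, 0.85, 0.85],
)

```text
clock: 27.78
ee_pos: [0.5749, -0.0955, 0.2135]
orientation: [3.139, 0.001, 1.778]
wrist_force: [0.6, 0.1, -0.6]
width: 0.849
gripper_force: 0.0
```

>>> jog_arm(
  xyz=[
    [0.2, 0, 0],
    [0.4, 0, 0],
    [0.6, 0, 0],
    [0.8, 0, 0],
    [0.9, 0, 0],
  ],
  twist=[
    [0, 0, 0],
    [0, 0, 0],
    [0, 0, 0],
    [0, 0, 0],
    [0, 0, 0],
  ],
  hand=[0.85, 0.85, 0.85, 0.85, 0.85],
)

```text
clock: 28.4
ee_pos: [0.5175, 0.1716, 0.211]
orientation: [3.141, -0.001, 1.78]
wrist_force: [-0.9, -0.7, 0.5]
width: 0.849
gripper_force: 0.0
```

```bash
python3 - <<'E'
from h import *
im=capture('side');t=capture('top')
v=cv2.cvtColor(t,cv2.COLOR_RGB2HSV)[...,2]<60
p=px('top',[.574,-.095,.084])
try:
    c,s,_=comp(v,p,12);e=w('top',c,.084)-[.608,-.0883];a=.198
    print(c,s,'jar in bin',e@[np.cos(a),np.sin(a)],e@[-np.sin(a),np.cos(a)])
except Exception as x: print(x)
a=np.hstack([im[130:250,210:370],t[120:240,190:350]])
cv2.imwrite('pics/s8.png',cv2.resize(a[:,:,::-1],(800,300),interpolation=cv2.INTER_CUBIC))
E
```

```text
[292.64615385 174.23076923] [285 167  16  16 195] jar in bin -0.03475471665949001 0.004924347962925496
```

View pics/s8.png

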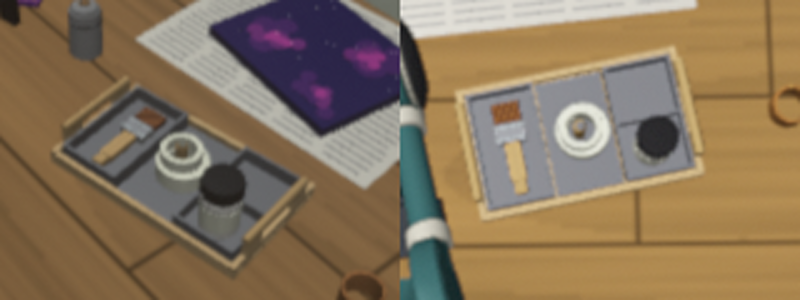

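The pictures show everything in place: the brush flat in the open bin, the two rolls stacked on the spindle, and the jar upright in the half of the divided bin nearer the robot. I'm handing in.

```bash
python3 -c "
from plant import *
print(sign_off())"
```

```text
the job is handed in; nothing more can be done
None
```

I handed the job in at about 28 s: the last pictures show the brush flat in the open bin, both rolls stacked on the spindle, the jar upright in the divided bin, and the ring and shaker where they were; the spreader was outside those crops, but the arm never went near it.

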